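# Sweep the coin rolls into the counting tray and hold the camera mast up

### The arm

A 7-joint arm with a two-finger parallel gripper is mounted at the origin on a cart in front of the work surface, level with it; the furniture and walls round the work are solid. World frame = base frame: x ahead of the robot, y to its left, z up, the work surface at z = 0. Lengths are in mm, angles in rad, forces in N, time in s.
With the tool pointing down it reaches from about 350 to 900 mm from the base axis. Payload 7.2 kg.
Tool frame: the origin (TCP) lies on the mounting face of the last link; the fingertips stand 173 mm ahead of it and the grasp point (between the pads) lies 155 mm ahead of it; y points along the fingers, z is the direction in which the jaws open and shut, and the axes are right-handed (so a half turn about y gives the same grasp; the last joint's range is limited). The gripper opens to 85 mm and grips with 20 to 120 N. Pads are 22 mm wide; open, the fingers measure 114 mm over their backs; the gripper's body (76 mm by 85 mm) begins 54 mm behind the grasp point. The pads swing forward as they close: fully open they stand 13 mm farther back than shut.
Start: joints at [1.059, 0.411, -0.013, 1.596, 0.006, 1.134, -0.082], TCP at [268.346, -564.458, 404.697] pointing down, gripper open.
Joint ranges: [-2.95, 2.95], [-0.29, 1.99], [-1.47, 1.44], [0.14, 2.54], [-1.03, 4.17], [0.13, 1.85], [-2.86, 2.86]. Speed limits (rad/s): [2.39, 2.39, 3.01, 3.01, 3.14, 3.14, 3.14].

### API

Orientations are given as a rotation vector (axis times angle).
In Python, from workcell import readout, optics, ticket gives the robot as it stands. The module is installed in compiled form; this text tells all that it offers.
- The arm moves only by the tool step_arm, never from a script. Its argument "moves" is a list of rows, each a list of 3 entries, a list of its own where there are three numbers: the shift along the tool's x, y, z in cm, then the turn, a rotation vector about the tool's x, y, z in rad, then the opening, from -1 (shut) to 1 (fully open). In form: [[[x, y, z], [rx, ry, rz], claw], ...]. A call has 1 to 10 rows; each row is the pose to reach, as a shift and turn from the pose measured when the call began, along the tool's axes at that moment; what a row does not reach only later rows make up. A row lasts 1/8 s, in which the tool goes at most 62.5 mm and 10.7 degrees, less where a joint would pass 70% of its speed; a pose out of reach is approached as far as the arm can. A call with a gripper value outside its range is refused whole. The fingers move at their own pace and stop on an object; "newtons" is the grip in N (left out, the last holds). Time passes only in rows, so rows that repeat a pose let the fingers close. It gives the time, the measured TCP pose, the force and the opening at its end, in the units of the state.
- readout.observe(): the state, without advancing time (a new reading comes with each control period).
- optics.capture(name): name is "side" or "top"; returns a dict with "frame" (384x512x3 uint8, red, green, blue), "camera_matrix" (3x3 intrinsics, pixels), "dist_coeffs" ([k1, k2, p1, p2, k3] as OpenCV has them; the pictures are not rectified), "R" (3x3) and "t" (3): a world point X has camera coordinates R X + t. Camera axes: x right, y down, z forward; pixel columns grow to the right and rows downward; lengths in mm; the calibration is good to about 2 mm. A picture is of the moment at which its call begins. There is no depth.
- ticket.sign_off(): hands the job in, once; it reports no verdict.
The state is a dict: "time": time; "qpos": joint angles; "dq": joint speeds; "tau": joint torques, N m; "tcp_pos": TCP position; "tcp_rot": TCP orientation; "ft_force": force on the tool from outside, world axes, zero at the start; "moment": the same for the moment, N m; "width": finger opening in mm.
Only numpy, scipy, OpenCV 4.12 (cv2) and the standard library are available. Lean on these libraries where they do the work, as an engineer would, in place of code of your own. Each camera call takes 0.05 s, during which the arm holds its last target.

### The job

Get the shift's coin count ready for its record photo: take the hand sweep, push the three standing coin rolls with it into the counting tray through its open side without knocking them over or touching them with the fingers, and leave the sweep standing on the worktop. Then, with the camera stand's mast still fully down, squeeze the red release button on the side of its grip head, pull the mast up past the first stop to its second stop, the very top, and finish while still holding it there by the head, since it sinks back when let go. Leave the mug and the glue stick where they are.

Things in the scene. Friction and masses are not known exactly. Their poses are not given: they have to be found in the camera images.
- sweep_grip (a point): Point in the wooden handle of the loose hand sweep, 90 mm above its underside, in the middle of the handle's cross-section (24 mm in x by 42 mm in y); the handle's top is 28 mm above the point. z up. The flat pushing face of the sweep's blade lies 18 mm ahead (+x) of the point.
- sweep: The hand sweep, 0.25 kg, stands by itself; origin at the centre of its underside, axes as sweep_grip. Black foot 36 mm (x) by 140 mm (y), 14 mm high; along the foot's +x edge an upright aluminium blade, 140 mm wide in y, up to 47 mm high; wooden handle 118 mm high in the middle.
- tray: Fixed counting tray: blue mat with a grey fence 40 mm high and 6 mm thick on three sides, open on its -x side (facing the robot). Inside 110 mm (x) by 160 mm (y); origin on the worktop in the centre of the inside, x from the open side to the back. No step at the open side: things slide straight in along the worktop.
- tray_mouth (a point): Middle of the tray's open side, on the worktop, 55 mm to -x of the tray's origin; axes as the tray's.
- roll_a_mid (a point): Standing roll of coins in paper, brown with a red band, 25 mm diameter, 52 mm tall, 0.15 kg; the point is its centre, half-way up (z = 26 mm when standing), z along its length. It starts in front of the tray's open side. Must not be touched by the fingers.
- roll_b_mid (a point): Standing roll of coins in paper, brown with a red band, 25 mm diameter, 52 mm tall, 0.15 kg; the point is its centre, half-way up (z = 26 mm when standing), z along its length. It starts in front of the tray's open side. Must not be touched by the fingers.
- roll_c_mid (a point): Standing roll of coins in paper, grey-blue with a red band, 25 mm diameter, 52 mm tall, 0.15 kg; the point is its centre, half-way up (z = 26 mm when standing), z along its length. It starts in front of the tray's open side. Must not be touched by the fingers.
- stand: Fixed camera stand: round dark foot 90 mm across, grey upright tube to 115 mm height, in it a telescoping mast with a grip head and, on a bracket, a small black camera to +x (16 to 77 mm from the axis, 44 mm wide, no higher than 1 mm above the head's middle). Origin at the centre of the foot's underside, z up.
- mast_grip (a point): Centre of the mast's grey grip head (rises with the mast), 146 mm above the worktop at the start; axes as the stand's. Head 32 (x) by 34 (y) by 52 mm (z). Red button, 14 mm wide, 26 mm high, in the middle of its +y side, 6 mm proud (1 mm when pressed): 40 mm over the button, 35 mm pressed, so fingers closing on the head along y press it.
- release (a joint): Red release button: 0 out, 0.005 m fully in; spring, about 5 N fully in. Pressed 4 mm or more it frees the mast; when not pressed, the mast is caught after 1 to 2 mm at the bottom and again at the first stop (60 mm) on its way up. Kept pressed, it passes the first stop freely.
- mast (a joint): Height of the mast: 0 fully down (start), about 0.060 m first stop, 0.120 m second stop, the end of its travel. Slides straight up; moving weight about 0.27 kg, a little friction and damping; nothing holds it at the second stop: let go there it sinks back, to about 0.076 m with the button out (the first catch), fully down with the button in.
- tea_mug: Bystander: blue and white mug, 92 mm tall, 78 mm across, origin under its centre.
- glue_stick: Bystander: white and yellow glue stick standing at the back, 92 mm tall, 27 mm across, origin under its centre.
- roll_a: The same coin roll; origin under its centre.
- roll_b: The same coin roll; origin under its centre.
- roll_c: The same coin roll; origin under its centre.

How it is judged (in metres and radians):
On the way, in this order (a step that is already met when the one before it is completed fails the run):
1. the three coin rolls stand in the tray, and the mast is still fully down (x of roll_a_mid in the frame of tray between -0.055 and 0.055 m and y of roll_a_mid in the frame of tray between -0.08 and 0.08 m and angle between each of roll_a_mid, roll_b_mid, roll_c_mid's own z axis and vertical below 0.2 rad and height (world z) of each of roll_a_mid, roll_b_mid, roll_c_mid below 0.035 m and x of roll_b_mid in the frame of tray between -0.055 and 0.055 m and y of roll_b_mid in the frame of tray between -0.08 and 0.08 m and x of roll_c_mid in the frame of tray between -0.055 and 0.055 m and y of roll_c_mid in the frame of tray between -0.08 and 0.08 m and value of joint mast below 0.01 m), for 0.2 s.
2. the release button is squeezed with the mast still down and the sweep let go (value of joint release above 0.0035 m and value of joint mast below 0.01 m and angle between sweep_grip's own z axis and vertical below 0.15 rad and height (world z) of sweep_grip below 0.1 m and contact force between the fingers and sweep below 0.1 N and contact force between sweep and stand below 0.1 N), for 0.1 s.
3. the mast is pulled up to its second stop and held by the head (value of joint mast above 0.115 m and contact force between the fingers and stand above 1 N and distance between the grasp point and mast_grip below 0.04 m), for 0.3 s.
At the end, for the whole second after the job is handed in: All three rolls stand upright (within 11 degrees), centres inside the tray; the sweep stands upright on the worktop, not held, not touching the stand; the mast is within 5 mm of its second stop, at rest, fingers gripping the head within 40 mm of its middle (all of step 3 and x of roll_a_mid in the frame of tray between -0.055 and 0.055 m and y of roll_a_mid in the frame of tray between -0.08 and 0.08 m and angle between each of roll_a_mid, roll_b_mid, roll_c_mid's own z axis and vertical below 0.2 rad and height (world z) of each of roll_a_mid, roll_b_mid, roll_c_mid below 0.035 m and x of roll_b_mid in the frame of tray between -0.055 and 0.055 m and y of roll_b_mid in the frame of tray between -0.08 and 0.08 m and x of roll_c_mid in the frame of tray between -0.055 and 0.055 m and y of roll_c_mid in the frame of tray between -0.08 and 0.08 m and angle between sweep_grip's own z axis and vertical below 0.15 rad and height (world z) of sweep_grip below 0.1 m and contact force between the fingers and sweep below 0.1 N and contact force between sweep and stand below 0.1 N and velocity of joint mast between -0.02 and 0.02 m/s); the arm keeps its last pose, push and grip.
It fails at once if a coin roll is touched by the fingers (contact force between the fingers and roll_a above 0.5 N or contact force between the fingers and roll_b above 0.5 N or contact force between the fingers and roll_c above 0.5 N).
It fails at once if a coin roll is knocked over (angle between any of roll_a_mid, roll_b_mid, roll_c_mid's own z axis and vertical above 0.8 rad).
It fails at once if the mug or the glue stick is moved by more than 30 mm (distance of any of tea_mug, glue_stick from where it was at the start of the episode above 0.03 m).
It also fails if it takes over 54 s, if anything falls off the work surface, if the arm or the gripper's body presses on something with over 40 N, if the wrist force passes 120 N, or if a joint passes its speed limit or range.

## Working session

There is one attempt and no reset: what is moved stays moved. The work goes in short steps, Python scripts to look and compute and a tool call to move; the robot and the scene stay as the last step left them, time stands still between calls to the robot, and variables do not carry over. Pictures are saved under pics/ and viewed, and the job is handed in when it is done.

Besides the shell and the picture viewer there is one more tool, called as name(argument=value, ...), one argument or row to a line, values as JSON. step_arm: Moves the arm, as the interface text tells. Its arguments: {"type":"object","properties":{"moves":{"type":"array","items":{"type":"array"}},"newtons":{"type":"number"}},"required":["moves"]}

```bash
mkdir -p pics; python3 - <<'E'
from workcell import readout, optics
import cv2,numpy as np,pickle
print(readout.observe())
for n in("side","top"):
    c=optics.capture(n); pickle.dump(c,open(n+'0.pkl','wb'))
    cv2.imwrite(f'pics/{n}0.png',c['frame'][:,:,::-1])
    print(n,c['camera_matrix'],c['dist_coeffs'],c['R'],c['t'],-np.array(c['R']).T@c['t'])
E
```

```text
{'time': 0.0, 'qpos': array([ 1.05879378,  0.41191558, -0.0127079 ,  1.59709841,  0.00558184,
        1.13428396, -0.08221958]), 'dq': array([ 6.31846611e-04, -4.69879747e-04,  2.34763768e-04,  1.32436005e-03,
       -7.46826843e-04, -1.04904216e-03, -5.86227004e-05]), 'tau': array([ 1.97904524e-04, -6.00621200e+01,  6.81948178e-01, -2.99406856e+01,
        1.38325806e-02,  1.08024693e-02,  1.33217716e-05]), 'tcp_pos': array([ 268.24077755, -564.25340806,  403.82082049]), 'tcp_rot': array([-0.44621008,  1.97728543, -1.97403897]), 'ft_force': array([-0.03474486,  0.11331603,  0.00605321]), 'moment': array([ 0.02112059,  0.04189529, -0.02790451]), 'width': 85.71534822726943}
side [[423.78455156   0.         255.66679501]
 [  0.         423.78455156 183.53581847]
 [  0.           0.           1.        ]] [0.05375645 0.         0.         0.         0.        ] [[-0.83097521 -0.55614402 -0.01356541]
 [-0.28107191  0.44076364 -0.85248226]
 [ 0.48008205 -0.70457877 -0.52258012]] [ 429.35871729  286.36145487 1018.24490048] [-51.5664875  830.00130562 782.0570301 ]
top [[458.2125727    0.         250.06776449]
 [  0.         458.2125727  194.84150201]
 [  0.           0.           1.        ]] [-0.04528032  0.          0.          0.          0.        ] [[-0.02348652 -0.99972159  0.00226529]
 [-0.9983855   0.02333779 -0.0517855 ]
 [ 0.05171821 -0.0034779  -0.99865566]] [ -79.36666594  588.41834718 1587.56809693] [ 503.49811422  -87.55555202 1616.08519443]
```

View pics/side0.png

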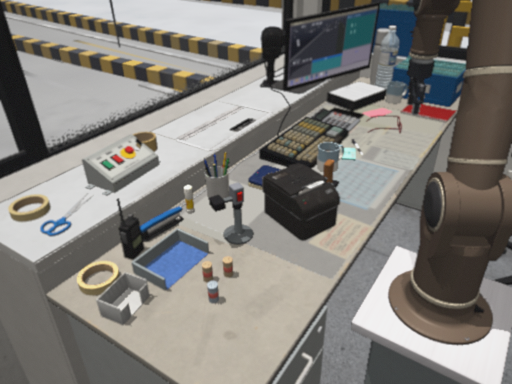

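View pics/top0.png

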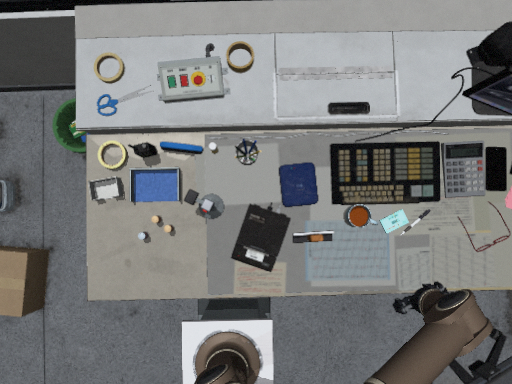

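The side view shows the stand near (238,210), the rolls at (207,271), (228,266) and (213,290), the tray near (172,258), and the sweep handle at (328,168) partly behind the black box. The top view shows the sweep at (315,237), the tray at (156,185), the rolls near (155,220), (168,229) and (142,236), and the stand at (208,206). I'll enlarge these next.

```bash
cat > h.py <<'E'
import numpy as np,cv2,pickle
from scipy.spatial.transform import Rotation as Ro
def load(n): return pickle.load(open(n,'rb'))
def ray(c,uv):
    K=np.array(c['camera_matrix']);d=np.array(c['dist_coeffs']);R=np.array(c['R']);t=np.array(c['t'])
    p=cv2.undistortPoints(np.array(uv,float).reshape(-1,1,2),K,d).reshape(-1,2)
    D=np.c_[p,np.ones(len(p))]@R
    return -R.T@t,D
def plane(c,uv,z):
    o,D=ray(c,uv); return o+D*((z-o[2])/D[:,2:3])
def proj(c,X):
    X=np.array(X,float).reshape(-1,3)
    return cv2.projectPoints(X,cv2.Rodrigues(np.array(c['R']))[0],np.array(c['t'],float),np.array(c['camera_matrix']),np.array(c['dist_coeffs']))[0].reshape(-1,2)
def crop(c,x0,y0,x1,y1,s,fn):
    im=c['frame'][y0:y1,x0:x1,::-1]
    cv2.imwrite(fn,cv2.resize(im,None,fx=s,fy=s,interpolation=cv2.INTER_CUBIC))
E
python3 - <<'E'
from h import *
t=load('top0.pkl');s=load('side0.pkl')
crop(t,80,130,240,250,5,'pics/t1.png')
crop(t,260,190,400,270,5,'pics/t2.png')
crop(s,120,170,260,310,4,'pics/s1.png')
crop(s,250,110,400,230,4,'pics/s2.png')
E
```

```text
(no output)
```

View pics/t1.png

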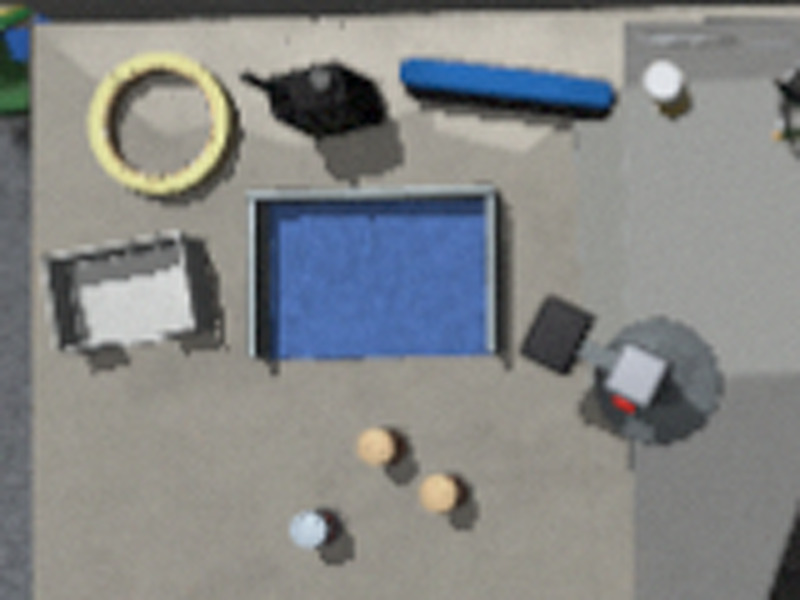

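View pics/t2.png

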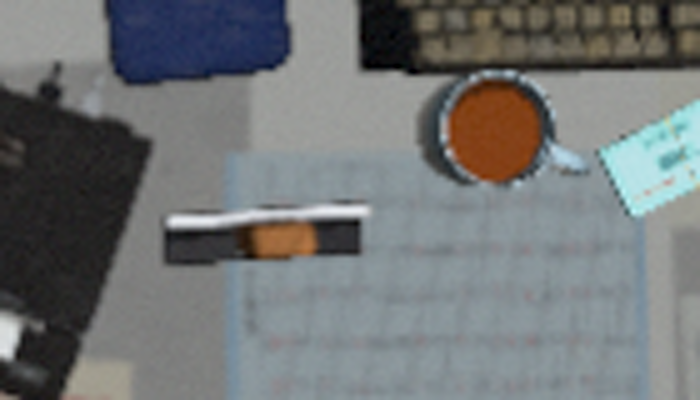

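View pics/s1.png

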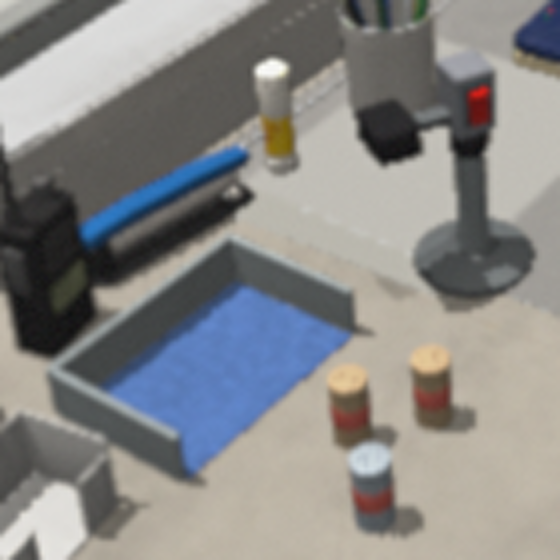

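View pics/s2.png

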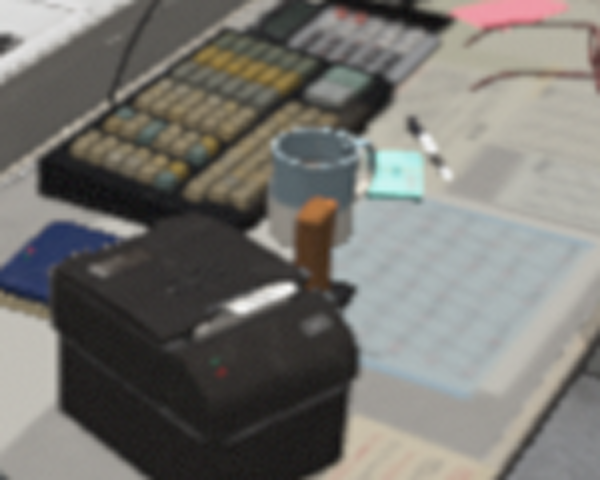

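```bash
python3 - <<'E'
from h import *
np.set_printoptions(precision=1,suppress=True)
t=load('top0.pkl');s=load('side0.pkl')
f=lambda P,x0,y0,k:[(x0+(x+.5)/k-.5,y0+(y+.5)/k-.5) for x,y in P]
T=lambda P,z:plane(t,f(P,80,130,5),z)
S=lambda P,z:plane(s,f(P,120,170,4),z)
print('tray top outer BL,BR,FL,FR',T([(248,190),(497,187),(250,357),(498,354)],40))
print('mat front L,R z0',T([(272,357),(492,354)],0))
print('side: fence FL top outer, BL?,BR,FR',S([(183,440),(50,372),(232,238),(353,293)],40))
hsv=cv2.cvtColor(t['frame'],cv2.COLOR_RGB2HSV)
print('rolls',T([(377,446),(440,492),(309,528)],52))
print('rolls side tops',S([(349,380),(432,360),(370,460)],52))
print('head top corners',T([(628,343),(670,355),(652,405),(608,393)],172))
print('head ctr',T([(638,375)],172),'foot ctr',T([(660,381)],5),'camera top',T([(552,295),(597,317),(568,376),(520,354)],147))
print('side foot ctr',S([(475,260)],5),'button',S([(481,105)],146),'head top', S([(470,65)],172))
T2=lambda P,z:plane(t,f(P,260,190,5),z)
print('blade top',T2([(166,222),(368,209)],47))
print('foot -x edge',T2([(167,262),(361,253)],14))
print('handle top',T2([(252,225),(315,222),(316,255),(254,258)],118), T2([(284,240)],118))
print('side handle top',plane(s,f([(300,205),(320,200),(335,203),(315,212)],250,110,4),118))
print('mug rim',T2([(496,128)],92))
print('box edge',T2([(150,150),(70,395),(105,300)],120))
E
```

```text
tray top outer BL,BR,FL,FR [[689.4 323.4  40. ]
 [687.3 150.4  40. ]
 [573.6 323.   40. ]
 [571.7 151.5  40. ]]
mat front L,R z0 [[575.  317.8   0. ]
 [573.5 161.8   0. ]]
side: fence FL top outer, BL?,BR,FR [[566.3 322.2  40. ]
 [681.6 323.7  40. ]
 [679.6 156.5  40. ]
 [567.8 157.3  40. ]]
rolls [[510.2 233.4  52. ]
 [477.9 190.8  52. ]
 [455.4 280.8  52. ]]
rolls side tops [[505.7 235.7  52. ]
 [473.  192.6  52. ]
 [451.1 282.4  52. ]]
head top corners [[571.   49.2 172. ]
 [562.8  22.8 172. ]
 [531.5  34.8 172. ]
 [539.7  62.4 172. ]]
head ctr [[550.6  43.3 172. ]] foot ctr [[551.5  43.    5. ]] camera top [[604.2  99.9 147. ]
 [589.3  71.2 147. ]
 [551.9  90.5 147. ]
 [566.7 121.1 147. ]]
side foot ctr [[545.6  47.8   5. ]] button [[533.3  49.6 146. ]] head top [[544.8  44.9 172. ]]
blade top [[ 447.4 -235.9   47. ]
 [ 452.9 -374.5   47. ]]
foot -x edge [[ 418.4 -238.9   14. ]
 [ 421.3 -374.7   14. ]]
handle top [[ 446.6 -285.3  118. ]
 [ 447.5 -326.5  118. ]
 [ 426.1 -326.5  118. ]
 [ 425.1 -286.   118. ]] [[ 436.3 -305.9  118. ]]
side handle top [[ 447.4 -304.   118. ]
 [ 437.4 -320.5  118. ]
 [ 424.9 -322.3  118. ]
 [ 431.9 -299.7  118. ]]
mug rim [[ 506.  -453.6   92. ]]
box edge [[ 497.1 -219.8  120. ]
 [ 339.4 -163.5  120. ]
 [ 400.4 -187.9  120. ]]
```

```bash
cat >> h.py <<'E'
def cur():
    from workcell import readout
    return readout.observe()
def tgt(o,g,jaw):
    """rel move so that grasp point at g (mm), tool y down, tool z (jaw) at world yaw jaw(deg) ; returns cm, rotvec"""
    p=np.array(o['tcp_pos']);R=Ro.from_rotvec(o['tcp_rot']).as_matrix()
    a=np.radians(jaw);z=np.array([np.cos(a),np.sin(a),0]);y=np.array([0,0,-1.]);x=np.cross(y,z)
    R2=np.c_[x,y,z]; p2=np.array(g)-155*y
    return (R.T@(p2-p))/10, Ro.from_matrix(R.T@R2).as_rotvec()
def show(o):
    R=Ro.from_rotvec(o['tcp_rot']).as_matrix()
    g=np.array(o['tcp_pos'])+155*R[:,1]
    print('t',o['time'],'grasp',g.round(1),'jaw',round(np.degrees(np.arctan2(R[1,2],R[0,2])),2),'tooly',R[:,1].round(3),'F',np.round(o['ft_force'],1),'w',round(o['width'],1),'q',np.round(o['qpos'],2))
E
python3 - <<'E'
from h import *
np.set_printoptions(precision=3,suppress=True)
o=cur();show(o)
print(Ro.from_rotvec(o['tcp_rot']).as_matrix())
for g in ([435,-305.5,190],):
  for j in (2,-178,92,-88): print(j,*tgt(o,g,j))
E
```

```text
t 0.1 grasp [ 268.1 -564.1  248.9] jaw -64.57 tooly [-0.001  0.001 -1.   ] F [ 0.5 -0.3 -0.4] w 85.6 q [ 1.06  0.41 -0.01  1.6   0.01  1.13 -0.08]
[[-0.903 -0.001  0.429]
 [-0.429  0.001 -0.903]
 [ 0.    -1.    -0.002]]
2 [-26.173   5.914 -16.203] [ 0.001 -1.162 -0.001]
-178 [-26.173   5.914 -16.203] [0.001 1.98  0.002]
92 [-26.173   5.914 -16.203] [ 0.001 -2.733 -0.002]
-88 [-26.173   5.914 -16.203] [0.001 0.409 0.   ]
```

step_arm(
  moves=[
    [[-6,1,-4],[0,0.1,0],1],
    [[-12,3,-8],[0,0.2,0],1],
    [[-18,4,-12],[0,0.3,0],1],
    [[-24,5,-15],[0,0.4,0],1],
    [[-26.2,5.9,-16.2],[0,0.409,0],1],
    [[-26.2,5.9,-16.2],[0,0.409,0],1],
    [[-26.2,5.9,-16.2],[0,0.409,0],1],
  ],
)

```text
time: 0.98
tcp_pos: [435.1, -305.6, 344.9]
tcp_rot: [-0.041, 2.206, -2.203]
ft_force: [-0.9, -0.3, 0.7]
width: 85.7
```

```bash
python3 - <<'E'
from h import *
from workcell import optics
np.set_printoptions(precision=3,suppress=True)
o=cur();show(o)
c=optics.capture('side');pickle.dump(c,open('side1.pkl','wb'));crop(c,230,40,410,200,4,'pics/s3.png')
print(*tgt(o,[435,-305.5,92],-88))
E
```

```text
t 0.975 grasp [ 434.9 -305.4  189.9] jaw -87.96 tooly [-0.002  0.001 -1.   ] F [-0.9 -0.3  0.7] w 85.7 q [ 0.57  0.32 -0.07  1.89  0.03  0.94 -1.04]
[-0.003  9.792  0.006] [0.001 0.001 0.002]
```

View pics/s3.png

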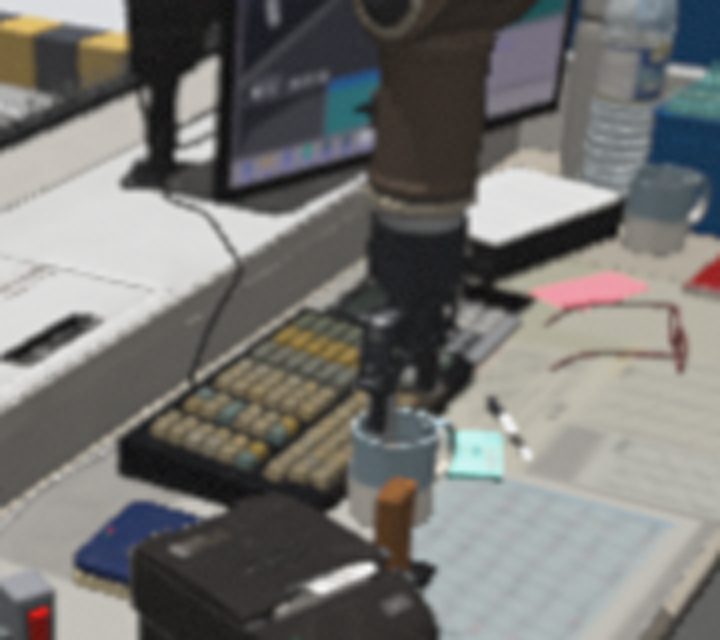

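The gripper hangs open above the sweep handle (crop (397,490)), clear of the printer and the mug. I'll go down and close.

step_arm(
  moves=[
    [[0,4,0],[0,0,0],1],
    [[0,8,0],[0,0,0],1],
    [[0,9.8,0],[0,0,0],1],
    [[0,9.8,0],[0,0,0],1],
    [[0,9.8,0],[0,0,0],-1],
    [[0,9.8,0],[0,0,0],-1],
    [[0,9.8,0],[0,0,0],-1],
    [[0,9.8,0],[0,0,0],-1],
    [[0,9.8,0],[0,0,0],-1],
    [[0,9.8,0],[0,0,0],-1],
  ],
  newtons=60,
)

```text
time: 2.28
tcp_pos: [434.7, -306.8, 248.3]
tcp_rot: [-0.037, 2.204, -2.205]
ft_force: [-1.9, -1.6, 7.4]
width: 41.0
```

```bash
python3 - <<'E'
from h import *
np.set_printoptions(precision=3,suppress=True)
o=cur();show(o)
print(*tgt(o,[435,-305.5,230],-88))
E
```

```text
t 2.275 grasp [ 434.8 -306.9   93.3] jaw -88.09 tooly [ 0.    -0.001 -1.   ] F [-1.9 -1.6  7.4] w 41.0 q [ 0.57  0.45 -0.06  1.97  0.04  0.72 -1.05]
[ -0.033 -13.674  -0.126] [-0.001 -0.002 -0.   ]
```

step_arm(
  moves=[
    [[0,-1,0],[0,0,0],-1],
    [[0,-4,0],[0,0,0],-1],
    [[0,-8,0],[0,0,0],-1],
    [[0,-12,0],[0,0,0],-1],
    [[0,-14,0],[0,0,0],-1],
    [[0,-14,0],[0,0,0],-1],
  ],
)

```text
time: 3.02
tcp_pos: [434.9, -306.7, 390.0]
tcp_rot: [-0.034, 2.201, -2.206]
ft_force: [0.2, -0.3, -3.3]
width: 41.2
```

```bash
python3 - <<'E'
from h import *
from workcell import optics
np.set_printoptions(precision=3,suppress=True)
o=cur();show(o)
c=optics.capture('side');pickle.dump(c,open('side2.pkl','wb'));crop(c,230,20,410,180,4,'pics/s4.png')
c=optics.capture('top');pickle.dump(c,open('top2.pkl','wb'));crop(c,200,170,360,290,5,'pics/t4.png')
E
```

```text
t 3.025 grasp [ 435.3 -307.   235. ] jaw -88.08 tooly [ 0.003 -0.002 -1.   ] F [ 0.2 -0.3 -3.3] w 41.2 q [ 0.58  0.27 -0.06  1.84  0.02  1.03 -1.03]
```

View pics/s4.png

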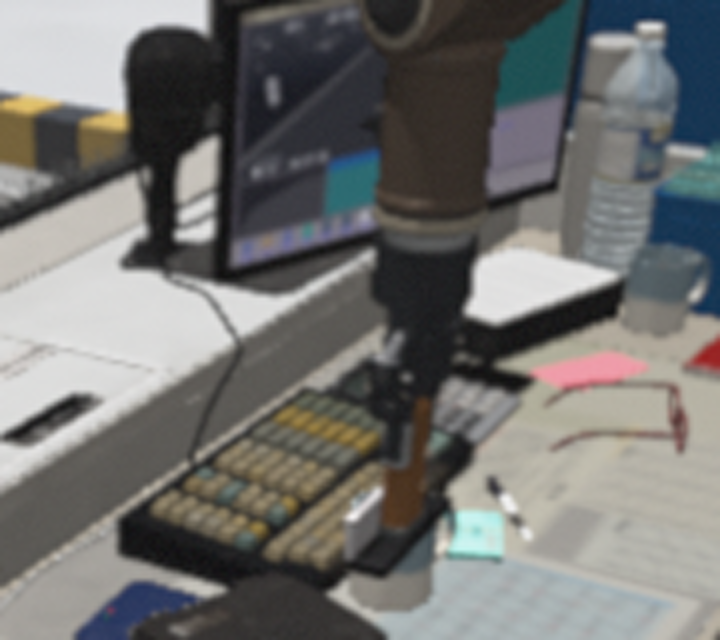

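View pics/t4.png

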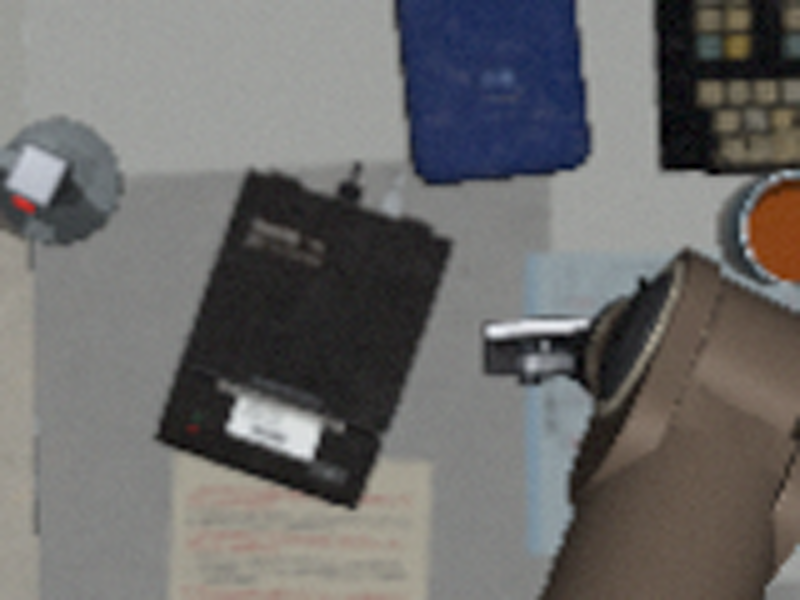

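```bash
python3 - <<'E'
from h import *
np.set_printoptions(precision=3,suppress=True)
o=cur();show(o)
for g in ([435,-307,290],[390,238,290],[390,238,130]):print(*tgt(o,g,-90))
E
```

```text
t 3.125 grasp [ 434.2 -306.4  232.6] jaw -88.08 tooly [-0.001  0.    -1.   ] F [-0.  -0.1 -3.4] w 41.2 q [ 0.58  0.27 -0.06  1.84  0.02  1.03 -1.03]
[-0.06  -5.742  0.057] [0.    0.034 0.001]
[  2.61   -5.736 -54.563] [0.    0.034 0.001]
[  2.598  10.264 -54.562] [0.    0.034 0.001]
```

step_arm(
  moves=[
    [[0,-3,0],[0,0,0],-1],
    [[0,-5.7,-2],[0,0,0],-1],
    [[0.4,-5.7,-7],[0,0.01,0],-1],
    [[0.7,-5.7,-13],[0,0.02,0],-1],
    [[1,-5.7,-19],[0,0.03,0],-1],
    [[1.3,-5.7,-25],[0,0.034,0],-1],
    [[1.6,-5.7,-31],[0,0.034,0],-1],
    [[1.9,-5.7,-37],[0,0.034,0],-1],
    [[2.2,-5.7,-43],[0,0.034,0],-1],
    [[2.5,-5.7,-49],[0,0.034,0],-1],
  ],
)

```text
time: 4.38
tcp_pos: [392.2, 184.0, 443.5]
tcp_rot: [0.002, -2.219, 2.221]
ft_force: [1.4, 0.1, -2.7]
width: 41.2
```

```bash
python3 - <<'E'
from h import *
from workcell import optics
np.set_printoptions(precision=3,suppress=True)
o=cur();show(o)
for g in ([390,238,290],[390,238,140]):print(*tgt(o,g,-90))
E
```

```text
t 4.375 grasp [391.8 183.9 288.5] jaw -90.04 tooly [-0.002 -0.001 -1.   ] F [ 1.4  0.1 -2.7] w 41.2 q [-0.02  0.08 -0.55  1.95  0.05  1.13 -2.16]
[ 0.223 -0.152 -5.403] [-0.001 -0.001  0.002]
[ 0.188 14.848 -5.412] [-0.001 -0.001  0.002]
```

step_arm(
  moves=[
    [[0.2,0,-5],[0,0,0],-1],
    [[0.2,4,-5.4],[0,0,0],-1],
    [[0.2,9,-5.4],[0,0,0],-1],
    [[0.2,14,-5.4],[0,0,0],-1],
    [[0.2,15,-5.4],[0,0,0],-1],
    [[0.2,15,-5.4],[0,0,0],-1],
  ],
)

```text
time: 5.12
tcp_pos: [389.9, 238.0, 293.4]
tcp_rot: [0.004, -2.218, 2.22]
ft_force: [0.1, -0.2, -2.0]
width: 41.9
```

```bash
python3 - <<'E'
from h import *
from workcell import optics
np.set_printoptions(precision=3,suppress=True)
o=cur();show(o)
c=optics.capture('side');pickle.dump(c,open('side3.pkl','wb'));crop(c,120,170,300,330,4,'pics/s5.png')
c=optics.capture('top');pickle.dump(c,open('top3.pkl','wb'));crop(c,80,150,240,270,5,'pics/t5.png')
print(*tgt(o,[390,238,95],-90))
E
```

```text
t 5.125 grasp [389.3 237.9 138.4] jaw -90.02 tooly [-0.004 -0.001 -1.   ] F [ 0.1 -0.2 -2. ] w 41.9 q [-0.18  0.33 -0.56  2.08  0.24  0.8  -2.46]
[-0.028  4.34  -0.003] [-0.001 -0.     0.004]
```

View pics/s5.png

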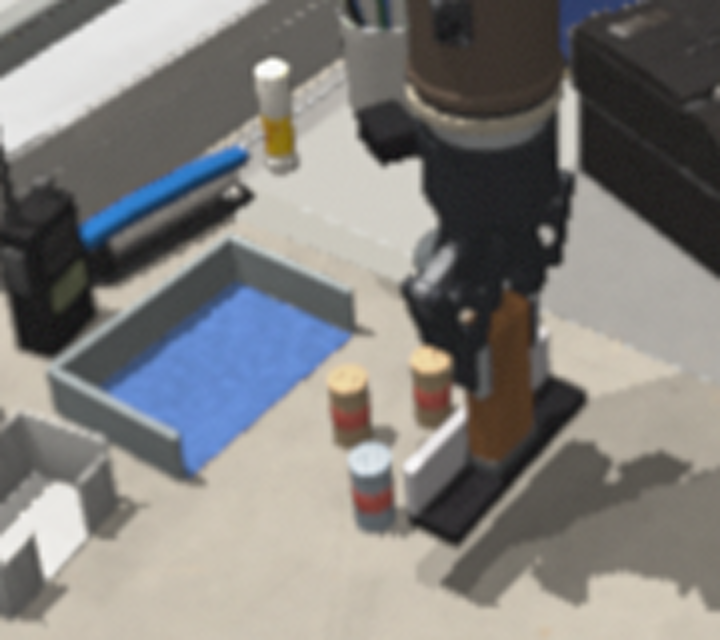

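View pics/t5.png

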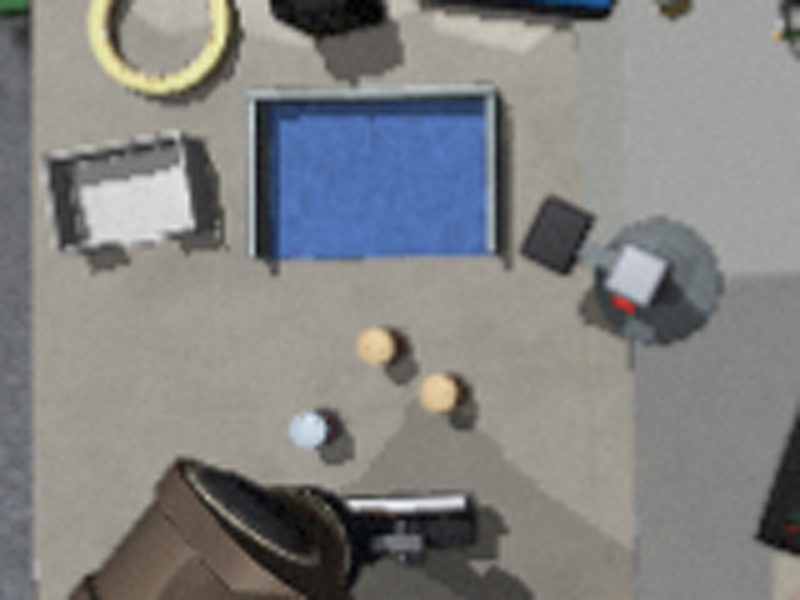

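The sweep hangs level behind the three rolls (blade at crop (410,497) in the top view). I'll lower it to just above the worktop.

step_arm(
  moves=[
    [[0,2,0],[0,0,0],-1],
    [[0,4,0],[0,0,0],-1],
    [[0,4.4,0],[0,0,0],-1],
    [[0,4.4,0],[0,0,0],-1],
    [[0,4.4,0],[0,0,0],-1],
  ],
)

```text
time: 5.85
tcp_pos: [390.9, 238.7, 252.0]
tcp_rot: [0.003, 2.223, -2.22]
ft_force: [0.0, -0.1, -3.2]
width: 41.7
```

```bash
python3 - <<'E'
from h import *
from workcell import optics
np.set_printoptions(precision=3,suppress=True)
o=cur();show(o)
c=optics.capture('side');pickle.dump(c,open('side3.pkl','wb'));crop(c,140,190,300,330,5,'pics/s6.png')
c=optics.capture('top');pickle.dump(c,open('top3.pkl','wb'));crop(c,120,200,200,270,8,'pics/t6.png')
print(*tgt(o,[590,238,95],-90))
E
```

```text
t 5.85 grasp [391.1 238.9  97. ] jaw -90.06 tooly [ 0.001  0.001 -1.   ] F [ 0.  -0.1 -3.2] w 41.7 q [-0.21  0.39 -0.53  2.11  0.3   0.7  -2.52]
[-19.913   0.226   0.049] [ 0.001 -0.001 -0.001]
```

View pics/s6.png

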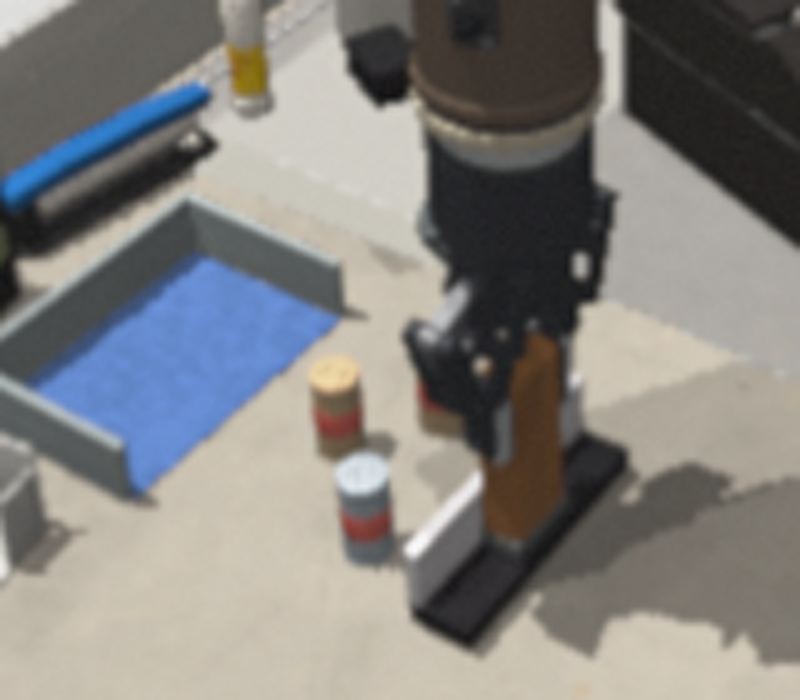

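View pics/t6.png

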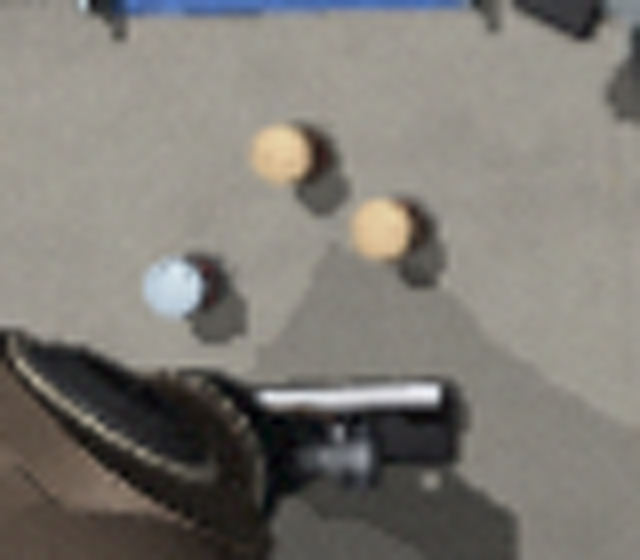

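```bash
python3 - <<'E'
from h import *
np.set_printoptions(precision=1,suppress=True)
t=load('top3.pkl');s=load('side3.pkl')
f=lambda P,x0,y0,k:[(x0+(x+.5)/k-.5,y0+(y+.5)/k-.5) for x,y in P]
print(plane(t,f([(262,392),(440,384),(262,404),(442,396)],120,200,8),50))
print('foot right end',plane(t,f([(458,400),(458,460)],120,200,8),17))
print('side foot corners bottom',plane(s,f([(412,612),(470,648),(630,470)],140,190,5),3))
print('tray mouth',plane(t,f([(120,14),(468,8)],120,200,8),0))
E
```

```text
[[409.  244.5  50. ]
 [410.8 168.4  50. ]
 [404.  244.6  50. ]
 [405.7 167.6  50. ]]
foot right end [[401.7 166.1  17. ]
 [375.8 166.5  17. ]]
side foot corners bottom [[409.7 302.    3. ]
 [374.3 304.1   3. ]
 [373.2 169.1   3. ]]
tray mouth [[573.8 315.8   0. ]
 [572.9 161.6   0. ]]
```

step_arm(
  moves=[
    [[-1,0.1,0],[0,0.01,0],-1],
    [[-2,0.15,0],[0,0.02,0],-1],
    [[-3,0.15,0],[0,0.02,0],-1],
    [[-4,0.15,0],[0,0.02,0],-1],
    [[-5,0.15,0],[0,0.02,0],-1],
    [[-6,0.15,0],[0,0.02,0],-1],
    [[-7,0.15,0],[0,0.02,0],-1],
    [[-8,0.15,0],[0,0.02,0],-1],
    [[-9,0.15,0],[0,0.02,0],-1],
    [[-10,0.15,0],[0,0.02,0],-1],
  ],
)

```text
time: 7.2
tcp_pos: [491.0, 238.5, 250.2]
tcp_rot: [-0.023, -2.212, 2.21]
ft_force: [-2.0, 0.5, -4.7]
width: 41.2
```

```bash
python3 - <<'E'
from h import *
from workcell import optics
np.set_printoptions(precision=3,suppress=True)
o=cur();show(o)
c=optics.capture('side');pickle.dump(c,open('side4.pkl','wb'));crop(c,120,190,280,330,5,'pics/s7.png')
print(*tgt(o,[586,238,95],-91.2))
E
```

```text
t 7.2 grasp [491.  238.6  95.2] jaw -91.19 tooly [-0.     0.001 -1.   ] F [-2.   0.5 -4.7] w 41.2 q [-0.17  0.51 -0.49  1.91  0.33  0.79 -2.42]
[-9.501  0.016 -0.148] [0.001 0.    0.   ]
```

View pics/s7.png

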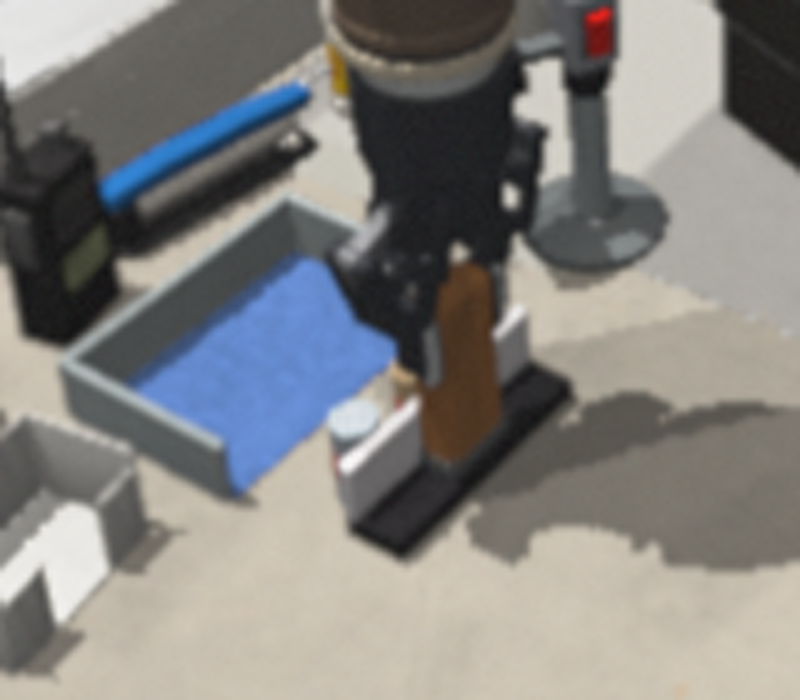

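The rolls stand upright against the blade (crop (355,420)), in line with the tray mouth. I'll keep pushing.

step_arm(
  moves=[
    [[-1,0,0],[0,0,0],-1],
    [[-2,0,0],[0,0,0],-1],
    [[-3,0,0],[0,0,0],-1],
    [[-4,0,0],[0,0,0],-1],
    [[-5,0,0],[0,0,0],-1],
    [[-6,0,0],[0,0,0],-1],
    [[-7,0,0],[0,0,0],-1],
    [[-8,0,0],[0,0,0],-1],
    [[-9,0,0],[0,0,0],-1],
    [[-9.5,0,0],[0,0,0],-1],
  ],
)

```text
time: 8.5
tcp_pos: [588.0, 236.2, 250.5]
tcp_rot: [-0.026, -2.213, 2.209]
ft_force: [-5.7, 0.4, -1.1]
width: 41.5
```

```bash
python3 - <<'E'
from h import *
from workcell import optics
np.set_printoptions(precision=3,suppress=True)
o=cur();show(o)
c=optics.capture('side');pickle.dump(c,open('side5.pkl','wb'));crop(c,110,180,270,320,5,'pics/s8.png')
E
```

```text
t 8.5 grasp [588.2 236.4  95.5] jaw -91.27 tooly [ 0.001  0.001 -1.   ] F [-5.7  0.4 -1.1] w 41.5 q [-0.14  0.63 -0.46  1.69  0.34  0.9  -2.33]
```

View pics/s8.png

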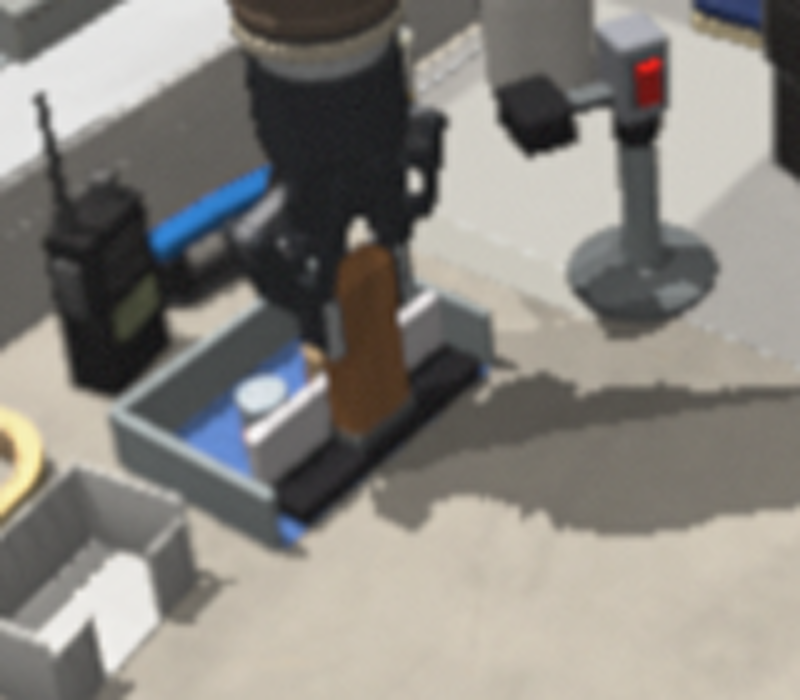

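step_arm(
  moves=[
    [[0.5,0,0],[0,0,0],-1],
    [[2,0,0],[0,0,0],-1],
    [[4,0,0],[0,0,0],-1],
    [[6,0,0],[0,0,0],-1],
    [[8,0,0],[0,0,0],-1],
    [[8,0.1,0],[0,0,0],-1],
    [[8,0.25,0],[0,0,0],-1],
    [[8,0.3,0],[0,0,0],-1],
    [[8,0.3,0],[0,0,0],-1],
  ],
)

```text
time: 9.68
tcp_pos: [508.9, 238.0, 248.3]
tcp_rot: [-0.028, -2.213, 2.21]
ft_force: [-2.5, -1.4, 7.7]
width: 41.1
```

```bash
python3 - <<'E'
from h import *
from workcell import optics
o=cur();show(o)
c=optics.capture('side');pickle.dump(c,open('side6.pkl','wb'));crop(c,110,180,270,320,5,'pics/s9.png')
E
```

```text
t 9.675 grasp [509.4 238.3  93.3] jaw -91.29 tooly [ 0.003  0.002 -1.   ] F [-2.5 -1.4  7.7] w 41.1 q [-0.16  0.54 -0.48  1.88  0.33  0.8  -2.41]
```

View pics/s9.png

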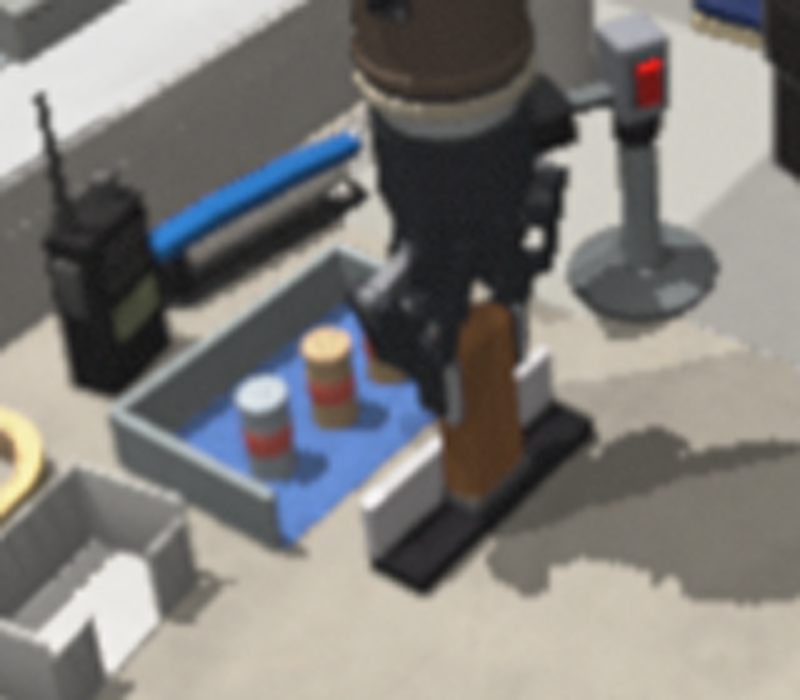

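All three rolls are in the tray, standing, and the upward force says the sweep is on the worktop. I'll release and rise.

step_arm(
  moves=[
    [[0,0,0],[0,0,0],1],
    [[0,0,0],[0,0,0],1],
    [[0,0,0],[0,0,0],1],
    [[0,0,0],[0,0,0],1],
    [[0,0,0],[0,0,0],1],
    [[0,-3,0],[0,0,0],1],
    [[0,-8,0],[0,0,0],1],
    [[0,-13,0],[0,0,0],1],
    [[0,-17,0],[0,0,0],1],
    [[0,-18,0],[0,0,0],1],
  ],
)

```text
time: 10.98
tcp_pos: [508.6, 238.2, 431.2]
tcp_rot: [-0.033, -2.218, 2.21]
ft_force: [0.7, -0.1, -0.4]
width: 85.0
```

```bash
python3 - <<'E'
from h import *
from workcell import optics
np.set_printoptions(precision=3,suppress=True)
o=cur();show(o)
c=optics.capture('side');pickle.dump(c,open('side7.pkl','wb'));crop(c,110,140,270,320,4,'pics/s10.png')
c=optics.capture('top');pickle.dump(c,open('top7.pkl','wb'));crop(c,100,150,250,260,5,'pics/t10.png')
for g in ([505,120,290],[549,44,290]): print(*tgt(o,g,-27),*tgt(o,g,153))
E
```

```text
t 10.975 grasp [509.7 238.7 276.2] jaw -91.29 tooly [ 0.007  0.003 -1.   ] F [ 0.7 -0.1 -0.4] w 85.0 q [-0.09  0.33 -0.55  1.69  0.19  1.16 -2.29]
[ 0.086 -1.426 11.819] [-0.001 -1.122 -0.008] [ 0.086 -1.426 11.819] [ 0.01   2.02  -0.001]
[-4.484 -1.421 19.318] [-0.001 -1.122 -0.008] [-4.484 -1.421 19.318] [ 0.01   2.02  -0.001]
```

View pics/s10.png

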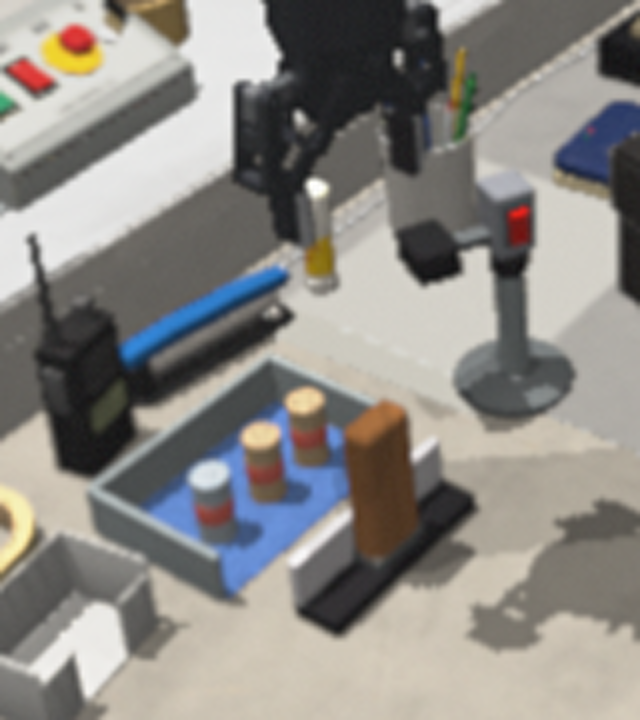

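View pics/t10.png

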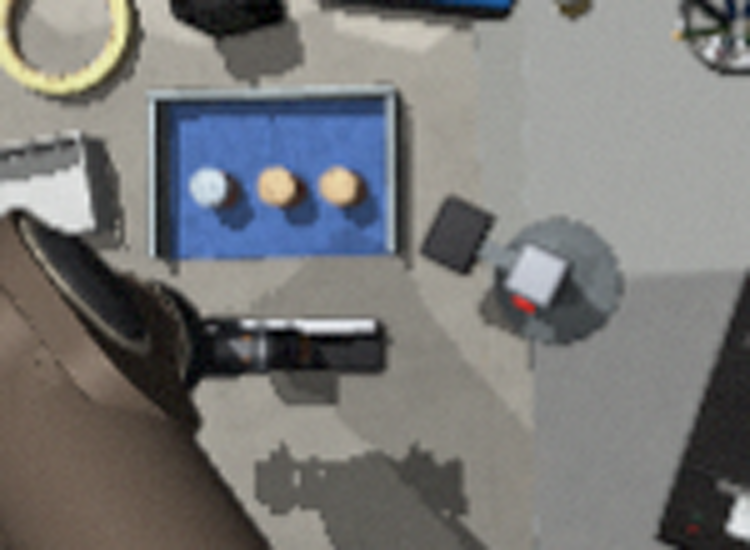

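The three rolls stand in a row in the tray (top crop (210,188), (277,187), (340,187)), and the sweep stands free at (290,345). Next I'll refine the stand's position and yaw.

```bash
python3 - <<'E'
from h import *
np.set_printoptions(precision=2,suppress=True)
t=load('top0.pkl');s=load('side7.pkl')
f=lambda P,x0,y0,k:[(x0+(x+.5)/k-.5,y0+(y+.5)/k-.5) for x,y in P]
crop(t,175,180,235,225,12,'pics/t11.png');crop(s,200,175,265,250,8,'pics/s11.png')
im=t['frame'].astype(int)
g=im.max(2)
sub=np.zeros(g.shape,np.uint8);sub[184:208,180:202]=(g[184:208,180:202]<62)
n,l,st,c=cv2.connectedComponentsWithStats(sub)
k=1+np.argmax(st[1:,4]);print('cam',st[k],c[k])
pts=np.argwhere(l==k)[:,::-1].astype(np.float32)
W=plane(t,pts,147)[:,:2].astype(np.float32);print('cam rect',cv2.minAreaRect(W),'mean',W.mean(0))
ht=np.zeros(g.shape,np.uint8);ht[194:215,196:216]=(im[194:215,196:216].min(2)>135)
n,l,st,c=cv2.connectedComponentsWithStats(ht);k=1+np.argmax(st[1:,4]);print('head',st[k],c[k])
pts=np.argwhere(l==k)[:,::-1].astype(np.float32)
W=plane(t,pts,172)[:,:2].astype(np.float32);print('head rect',cv2.minAreaRect(W),'mean',W.mean(0))
for nm,cc,box in(('t',t,(190,195,215,220)),('s',s,(225,180,250,220))):
    I=cc['frame'].astype(int);x0,y0,x1,y1=box
    m=(I[...,0]>110)&(I[...,1]<70)&(I[...,2]<70)
    q=np.argwhere(m[y0:y1,x0:x1])[:,::-1]+[x0,y0];print(nm,len(q),q.mean(0),q.min(0),q.max(0), plane(cc,[q.mean(0)],146))
E
```

```text
cam [185 191  13  14  47] [191.77 199.06]
cam rect ((577.7041015625, 96.75112915039062), (31.746606826782227, 38.72171401977539), 62.197052001953125) mean [570.39  94.77]
head [202 199  11  12  84] [206.64 204.25]
head rect ((551.9688110351562, 45.7601432800293), (28.29796600341797, 28.167251586914062), 62.176631927490234) mean [551.79  45.  ]
t 8 [204.5 210.5] [203 209] [206 212] [[532.76  54.64 146.  ]]
s 28 [239.43 194.36] [237 191] [242 199] [[538.78  44.01 146.  ]]
```

View pics/t11.png

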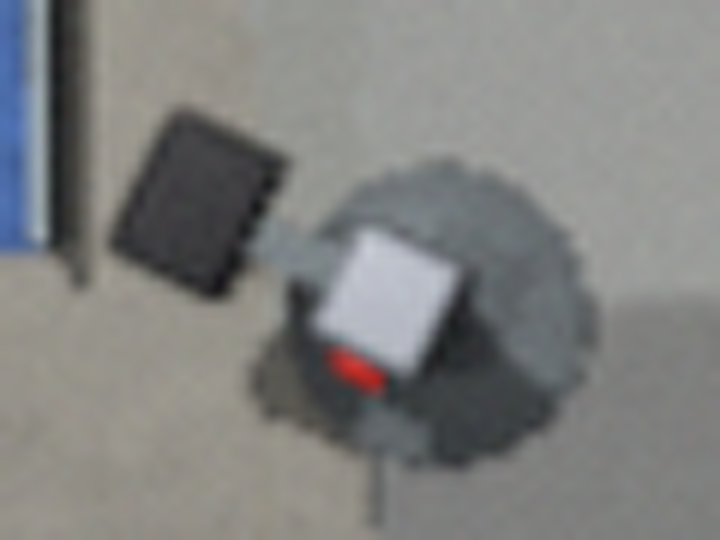

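View pics/s11.png

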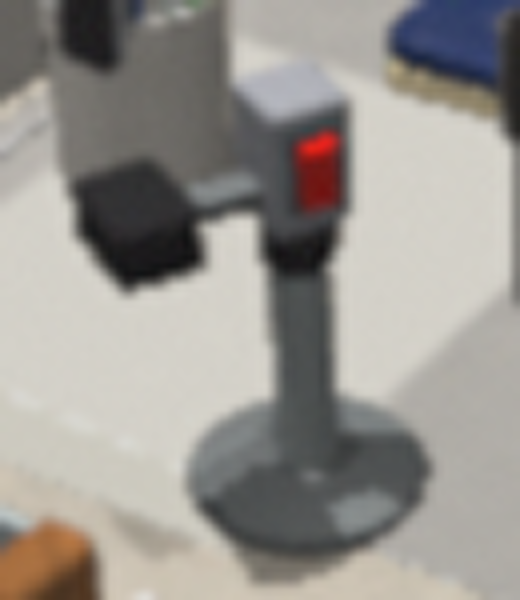

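```bash
python3 - <<'E'
from h import *
np.set_printoptions(precision=3,suppress=True)
o=cur()
print(*tgt(o,[547.5,42,260],-27.8))
E
```

```text
[-4.342  1.377 19.493] [-0.001 -1.108 -0.005]
```

step_arm(
  moves=[
    [[-0.6,0,2.5],[0,-0.15,0],1],
    [[-1.2,0.3,5],[0,-0.3,0],1],
    [[-1.8,0.6,8],[0,-0.45,0],1],
    [[-2.4,0.8,11],[0,-0.6,0],1],
    [[-3,1,14],[0,-0.75,0],1],
    [[-3.6,1.2,17],[0,-0.9,0],1],
    [[-4.3,1.4,19.5],[0,-1.05,0],1],
    [[-4.3,1.4,19.5],[0,-1.108,0],1],
    [[-4.3,1.4,19.5],[0,-1.108,0],1],
    [[-4.3,1.4,19.5],[0,-1.108,0],1],
  ],
)

```text
time: 12.32
tcp_pos: [546.8, 42.2, 413.9]
tcp_rot: [-0.934, 1.557, -1.556]
ft_force: [0.0, 0.4, -0.3]
width: 85.5
```

```bash
python3 - <<'E'
from h import *
from workcell import optics
np.set_printoptions(precision=3,suppress=True)
o=cur();show(o)
c=optics.capture('side');pickle.dump(c,open('side8.pkl','wb'));crop(c,170,110,300,260,5,'pics/s12.png')
print(*tgt(o,[547.5,42,153],-27.8))
E
```

```text
t 12.325 grasp [547.3  42.6 258.9] jaw -27.85 tooly [ 0.003  0.002 -1.   ] F [ 0.   0.4 -0.3] w 85.5 q [ 0.38  0.35 -0.69  1.74  0.24  1.13 -0.87]
[ 0.027 10.586  0.051] [-0.002 -0.001 -0.004]
```

View pics/s12.png

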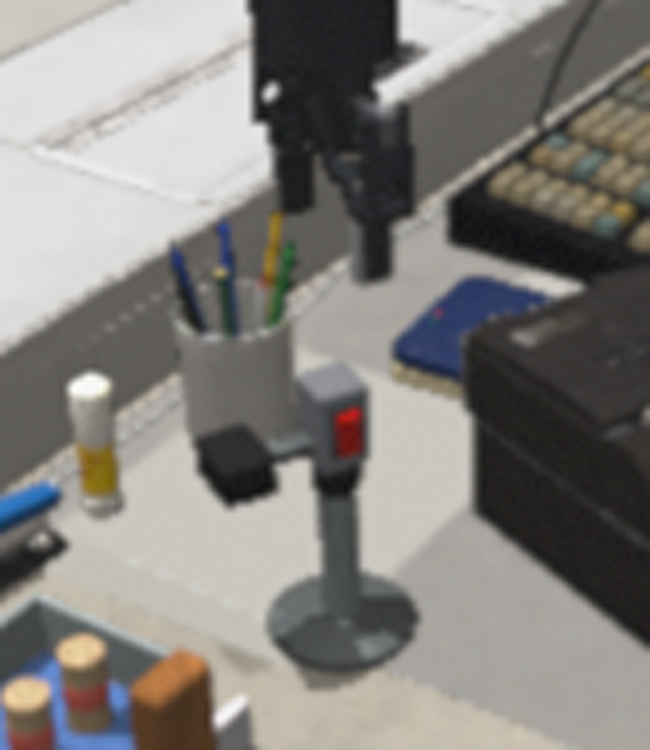

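The open fingers straddle the head, centred on it (crop (335,230) over (335,410)). I'll go down and partly close, then check.

step_arm(
  moves=[
    [[0,3,0],[0,0,0],1],
    [[0,6,0],[0,0,0],1],
    [[0,8,0],[0,0,0],1],
    [[0,9.5,0],[0,0,0],0.5],
    [[0,10.4,0],[0,0,0],0.3],
    [[0,10.6,0],[0,0,0],0.3],
    [[0,10.6,0],[0,0,0],0.3],
  ],
  newtons=40,
)

```text
time: 13.25
tcp_pos: [547.5, 42.7, 308.6]
tcp_rot: [-0.934, 1.556, -1.556]
ft_force: [-0.7, 0.5, 0.1]
width: 55.1
```

```bash
python3 - <<'E'
from h import *
from workcell import optics
np.set_printoptions(precision=3,suppress=True)
o=cur();show(o)
c=optics.capture('side');pickle.dump(c,open('side9.pkl','wb'));crop(c,190,140,280,240,7,'pics/s13.png')
c=optics.capture('top');pickle.dump(c,open('top9.pkl','wb'));crop(c,175,170,245,230,8,'pics/t13.png')
E
```

```text
t 13.25 grasp [548.1  43.1 153.6] jaw -27.82 tooly [ 0.004  0.002 -1.   ] F [-0.7  0.5  0.1] w 55.1 q [ 0.33  0.47 -0.64  1.85  0.34  0.93 -0.96]
```

View pics/s13.png

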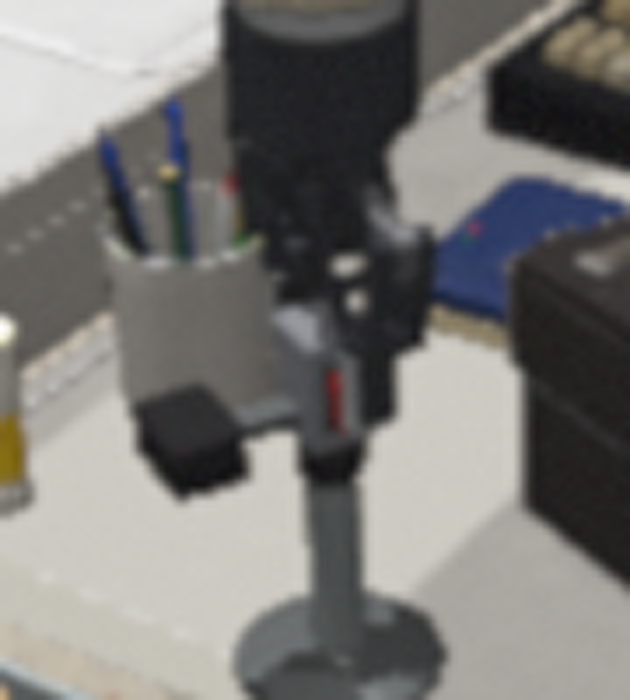

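View pics/t13.png

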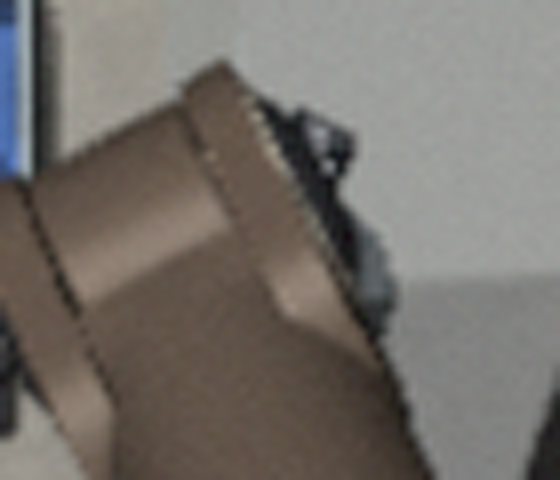

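The button-side finger stands level with the red button (crop (335,398)), with no contact force yet. I'll close.

step_arm(
  moves=[
    [[0,0,0],[0,0,0],0],
    [[0,0,0],[0,0,0],-0.05],
    [[0,0,0],[0,0,0],-0.1],
    [[0,0,0],[0,0,0],-0.15],
    [[0,0,0],[0,0,0],-0.3],
    [[0,0,0],[0,0,0],-0.6],
    [[0,0,0],[0,0,0],-1],
    [[0,0,0],[0,0,0],-1],
  ],
  newtons=40,
)

```text
time: 14.35
tcp_pos: [548.4, 42.2, 309.5]
tcp_rot: [-0.931, 1.554, -1.558]
ft_force: [4.7, -2.8, 5.5]
width: 33.9
```

```bash
python3 - <<'E'
from h import *
o=cur();show(o)
R=Ro.from_rotvec(o['tcp_rot']).as_matrix();print('F tool',R.T@o['ft_force'],o['moment'])
E
```

```text
t 14.35 grasp [549.6  42.5 154.5] jaw -27.86 tooly [ 0.007  0.002 -1.   ] F [ 4.7 -2.8  5.5] w 33.9 q [ 0.33  0.47 -0.64  1.85  0.34  0.93 -0.96]
F tool [ 0.31151997 -5.45255742  5.47797622] [-0.19177191 -0.2325725   0.32723597]
```

The opening of 34 mm matches a fully pressed button. I'll lift slowly.

step_arm(
  moves=[
    [[0,-0.5,0],[0,0,0],-1],
    [[0,-2,0],[0,0,0],-1],
    [[0,-3.5,0],[0,0,0],-1],
    [[0,-5,0],[0,0,0],-1],
    [[0,-6.5,0],[0,0,0],-1],
    [[0,-8,0],[0,0,0],-1],
    [[0,-9.5,0],[0,0,0],-1],
    [[0,-10.8,0],[0,0,0],-1],
    [[0,-11.6,0],[0,0,0],-1],
    [[0,-11.6,0],[0,0,0],-1],
  ],
  newtons=50,
)

```text
time: 15.6
tcp_pos: [548.2, 42.0, 425.7]
tcp_rot: [-0.929, 1.553, -1.557]
ft_force: [7.5, 0.1, -2.7]
width: 33.8
```

```bash
python3 - <<'E'
from h import *
from workcell import optics
o=cur();show(o)
c=optics.capture('side');pickle.dump(c,open('side10.pkl','wb'));crop(c,170,70,300,240,4,'pics/s14.png')
E
```

```text
t 15.6 grasp [549.6  42.4 270.7] jaw -27.85 tooly [ 0.009  0.003 -1.   ] F [ 7.5  0.1 -2.7] w 33.8 q [ 0.38  0.34 -0.69  1.72  0.24  1.15 -0.86]
```

View pics/s14.png

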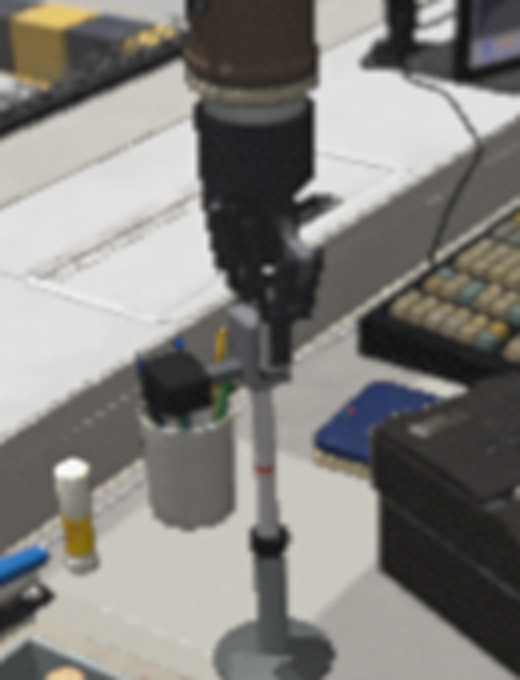

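The mast has risen about 116 mm with the head in the fingers. I'll creep up to the stop and watch the force.

step_arm(
  moves=[
    [[0,-0.2,0],[0,0,0],-1],
    [[0,-0.35,0],[0,0,0],-1],
    [[0,-0.4,0],[0,0,0],-1],
    [[0,-0.4,0],[0,0,0],-1],
    [[0,-0.4,0],[0,0,0],-1],
  ],
)

```text
time: 16.27
tcp_pos: [548.3, 41.8, 428.7]
tcp_rot: [-0.929, 1.554, -1.556]
ft_force: [5.5, -0.3, -2.7]
width: 34.2
```

step_arm(
  moves=[
    [[0,-0.1,0],[0,0,0],-1],
    [[0,-0.2,0],[0,0,0],-1],
    [[0,-0.3,0],[0,0,0],-1],
    [[0,-0.3,0],[0,0,0],-1],
  ],
)

```text
time: 16.77
tcp_pos: [548.5, 41.7, 429.7]
tcp_rot: [-0.93, 1.555, -1.555]
ft_force: [10.0, 0.9, -12.3]
width: 34.0
```

The downward force rose from 2.7 to 12.3 N, so the mast is against its stop. I'll hold and check everything.

step_arm(
  moves=[
    [[0,0,0],[0,0,0],-1],
    [[0,0,0],[0,0,0],-1],
    [[0,0,0],[0,0,0],-1],
    [[0,0,0],[0,0,0],-1],
  ],
)

```text
time: 17.27
tcp_pos: [548.6, 41.6, 428.8]
tcp_rot: [-0.93, 1.556, -1.554]
ft_force: [5.3, -0.3, -4.0]
width: 33.4
```

```bash
python3 - <<'E'
from h import *
from workcell import optics
o=cur();show(o)
c=optics.capture('side');pickle.dump(c,open('side11.pkl','wb'));crop(c,130,70,300,310,3,'pics/s15.png')
t=load('top7.pkl')
f=lambda P,x0,y0,k:[(x0+(x+.5)/k-.5,y0+(y+.5)/k-.5) for x,y in P]
print(plane(t,f([(210,188),(277,187),(340,187)],100,150,5),52).round(1))
print(show(cur()))
E
```

```text
t 17.275 grasp [549.6  42.4 273.8] jaw -27.8 tooly [ 0.006  0.005 -1.   ] F [ 5.3 -0.3 -4. ] w 33.4 q [ 0.38  0.34 -0.69  1.72  0.23  1.16 -0.86]
[[619.4 278.1  52. ]
 [619.  232.   52. ]
 [618.  188.7  52. ]]
t 17.325 grasp [549.6  42.4 273.8] jaw -27.8 tooly [ 0.006  0.005 -1.   ] F [ 6.2 -0.4 -4. ] w 33.7 q [ 0.38  0.34 -0.69  1.72  0.23  1.16 -0.86]
None
```

View pics/s15.png

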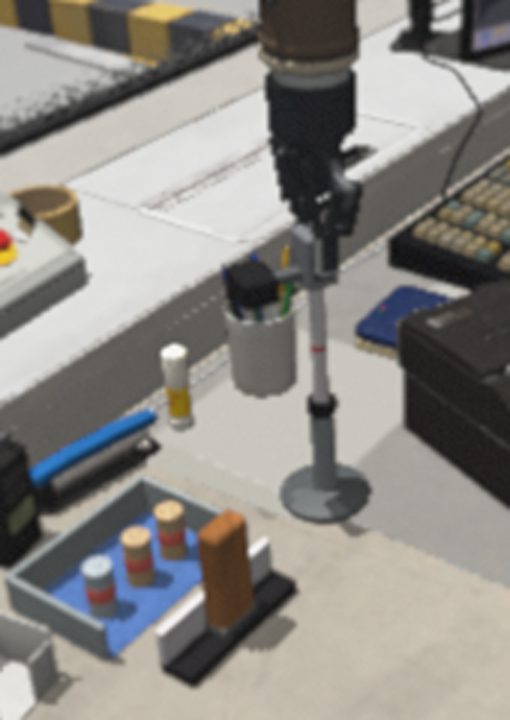

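```bash
python3 - <<'E'
from h import *
s0=load('side0.pkl');s=load('side11.pkl')
crop(s0,210,180,260,240,8,'pics/a0.png')
crop(s,210,130,260,190,8,'pics/a1.png')
# predicted camera/head shift for 120 and 115 mm
for z in(147,172):
  for d in(0,110,115,120): print(z,d,proj(s,[[549,45,z+d],[578,96,z+d]]).round(1).tolist())
def cam(c,x0,y0,x1,y1):
    g=c['frame'].max(2)[y0:y1,x0:x1]<45
    n,l,st,ce=cv2.connectedComponentsWithStats(g.astype(np.uint8));k=1+np.argmax(st[1:,4]);return st[k],ce[k]+[x0,y0]
print(cam(s0,205,190,227,215),cam(s,203,153,225,176))
E
```

```text
147 0 [[236.2, 193.1], [216.5, 198.6]]
147 110 [[234.6, 158.0], [213.9, 163.0]]
147 115 [[234.6, 156.3], [213.7, 161.3]]
147 120 [[234.5, 154.6], [213.6, 159.6]]
172 0 [[235.9, 185.5], [215.9, 190.8]]
172 110 [[234.3, 149.5], [213.2, 154.4]]
172 115 [[234.2, 147.8], [213.1, 152.7]]
172 120 [[234.1, 146.0], [213.0, 150.9]]
(array([ 5,  9, 15, 11, 84], dtype=int32), array([217.61904762, 205.0952381 ])) (array([  3,   7,  17,  15, 140], dtype=int32), array([213.09285714, 167.37142857]))
```

View pics/a0.png

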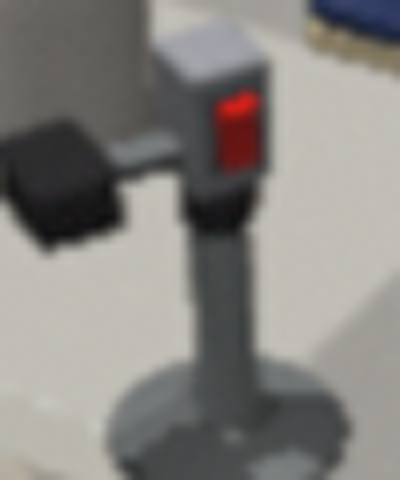

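View pics/a1.png

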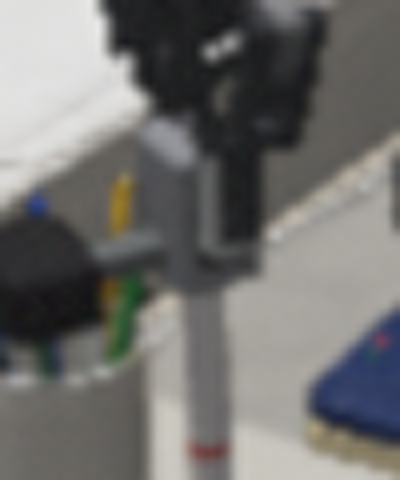

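The image shift of the head and camera, about 37.5 px, fits roughly 120 mm of travel, with no slip in the grip.

```bash
python3 - <<'E'
from workcell import ticket
print(ticket.sign_off())
E
```

```text
the job is handed in; nothing more can be done
None
```

I handed the job in at about 17 s of the 54 s limit. The three coin rolls are in the tray, the sweep is standing free, and the gripper is holding the mast at its top stop. The sign-off gives no verdict, so these are my own last checks:

- **Rolls:** all three stand upright in the tray, measured at about x 619 and y 278, 232 and 189 mm. That leaves at least 40 mm to the limits on every side, and only the blade touched them.
- **Sweep:** I set it down about 45 mm in front of the tray mouth and let go of it before going to the stand. It is well clear of the stand and still upright in the last picture.
- **Release button:** the fingers closed to 34 mm, which matches it fully pressed, before the mast moved.
- **Mast:** it rose about 119.5 mm by the arm's readings. The downward force jumped from 2.7 to 12.3 N at the top, so it reached the stop. The camera pictures fit about 120 mm of travel with no slip in the grip.
- **Final hold:** when I repeated the hold, the arm eased back by under 1 mm and the force dropped to 4 N. That is well inside the 5 mm allowed.
- **Mug and glue stick:** the arm went nowhere near either. The glue stick is in its place in the last picture; the mug was not in that crop.

The two camera views disagreed by about 5 mm in x throughout. I used the average, and nothing failed because of it.

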